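Rack the scraper, then present the notched glass plate to the code reader

ROBOT

A 6-joint arm with a two-finger parallel gripper is mounted at the origin on the work surface. World frame = base frame: x ahead of the robot, y to its left, z up, the work surface at z = 0. Lengths are in m, angles in rad, forces in N, time in s.
With the tool pointing down it reaches from about 0.3 to 0.875 m from the base axis. Payload 6.4 kg.
Tool frame: the origin (TCP) lies midway between the tips of the shut fingers; the grasp point (between the pads) lies bot.grip_depth behind it (bot.grip_depth is the distance from the TCP to the grasp point, in m); z points along the fingers, y is the line along which they close (so a half turn about z gives the same grasp; the last joint's range is limited). The gripper opens to 85 mm and grips with 20 to 120 N. Pads are 22 mm wide; open, the fingers measure 114 mm over their backs; the gripper's body (76 mm by 85 mm) begins 54 mm behind the grasp point. The pads swing forward as they close: fully open they stand 13 mm farther back than shut.
Start: joints at [-0.206, 0.181, 1.607, -0, 1.354, -0.206], TCP at [0.575, 0, 0.231] pointing down, gripper open.
Joint ranges: [-2.99, 2.99], [-0.89, 2.07], [0.3, 2.58], [-1.14, 4.28], [0, 2.63], [-3.12, 3.12]. Speed limits (rad/s): [2.57, 2.57, 3.01, 3.14, 3.14, 3.14].

INTERFACE

Orientations are given as a unit quaternion [x, y, z, w].
In Python, from bench import bot gives the robot as it stands. The module is installed in compiled form; this text tells all that it offers. Calls block until the motion is done:
- bot.goto(position, orientation): joint-space move of the TCP to a pose.
- bot.movel(position, vel=0.15, ori=None, guard=None): straight line of the TCP; ori=None keeps the orientation; vel is the mean speed in m/s. With guard (N) it stops when the force on the tool has changed by that much, and returns True; else False.
- bot.goto_joints(angles): joint-space move.
- bot.grip(opening, grasp_force=None): finger opening in m; grasp_force is the grip in N (None keeps the last); returns when the fingers have stopped.
- bot.pause(seconds).
- bot.solve_ik(position, orientation): joint angles nearest the present ones, or None.
- bot.sense(): the state.
- bot.grab_frame(name): name is "scene" or "side" or "wrist"; returns a dict with "pixels" (400x640x3 uint8, blue, green, red), "mtx" (3x3 intrinsics, pixels), "R" (3x3) and "t" (3): a world point X has camera coordinates R X + t. Camera axes: x right, y down, z forward; pixel columns grow to the right and rows downward; lengths in m; the calibration is good to about 2 mm. The wrist camera is an equidistant fisheye: a pixel r from the principal point sees the ray r / f radians off the axis. A picture is of the moment at which its call begins. There is no depth.
A pose or a line that the arm cannot do raises bot.PlanningError and nothing moves.
- bot.sign_off(): hands the job in; it is judged then, once.
Trained networks look in the newest picture that a camera, given by its name, has taken for a name from the list of things; names that differ only in an ending like _2 or _b are one class to them, and where a whole thing is asked for, a point or a joint stands for the part that bears it (a point fixed in the world has none). Each returns a list of dicts, best first, with "confidence" (0 to 1); they miss things now and then, are a little off and sometimes report something else, mostly with a low value. They report only what shows in the picture. A call takes as long as a camera call. They do not tell look-alikes from the thing itself.
- bot.find_in(camera, query): "location" ([x, y, z] in m, in the coordinates of the camera as it stood for that picture, good to about 4 mm: the middle of the surface that is visible of it).
- bot.silhouettes(camera, query): "pixels" (400x640 bool, what is visible of it).
The state is a dict: "clock": time; "joints": joint angles; "joint_velocities": joint speeds; "joint_efforts": joint torques, N m; "tool_pos": TCP position; "tcp_rot": TCP orientation; "ft_force": force on the tool from outside, world axes, zero at the start; "wrist_torque": the same for the moment, N m; "finger_gap": finger opening in m; "gripper_force": force on a finger pad.
Only numpy, scipy, OpenCV 4.12 (cv2) and the standard library are available. Lean on these libraries where they do the work, as an engineer would, in place of code of your own. Each camera call takes 0.05 s, during which the arm holds its last target. There are 200 camera calls.

TASK

Finish off this sample at the meat bench: first slide the scraper flat and blade-first into the free wide slot of the white block until it is fully home, and let go of it. Then lift the glass plate off the balance by its clear end (the small corner notch marks the frosted end with the label) and hold it out level, label up, with the middle of the frosted end under the overhead code reader's window about midway between window and bench, free of everything but your grip; the job finishes while you are still holding it there. Keep your fingers off the frosted end, never drop that plate or lay it on the bench, and leave the bowl, the jar and the plain cover plate where they are.

Things in the scene. Friction and masses are not known exactly. Their poses are not given: they have to be found in the camera images.
- scraper: flat one-piece scraper of stiff white plastic lying flat on the bench, 200 mm long, 0.1 kg: blade 90 x 60 x 2.5 mm (x = 0 to 90 mm), neck 34 mm wide, 12 mm thick (x = -12 to 0), handle 26 mm wide, 20 mm thick (x = -110 to -12), undersides all flush. Origin: underside, on the centre line, where blade and neck meet; x points to the blade's tip, z up
- scraper_grip (a point): place to grip the scraper's handle near its balance point: centre of the handle's section, 32 mm behind the blade joint, 10 mm above the underside
- scraper_tip (a point): middle of the blade's front edge, 90 mm ahead of the scraper's origin, 1.25 mm above its underside
- block: fixed white block, 110 x 190 x 52 mm, two level slots open only in the front (-x) face, floors 20 mm above the bench, 9 mm high, 88 mm deep, floor and roof bevelled 6 mm over the first 8 mm. Free slot: 66 mm wide, centred at y = -35 mm. The other, 26 mm wide at y = +65 mm, holds a fixed spatula, its handle (20 mm wide, top at 34 mm) out 105 mm. Origin: underside centre; x points into the slots
- slot_mouth (a point): mouth of the free wide slot, in the block's front face, middle of the slot floor (20 mm above the bench); same axes as the block, x points into the slot
- slot_back (a point): back end of the free wide slot, middle of the slot floor, 88 mm behind the mouth; same axes as the block. The scraper is fully home when its tip is against this end
- plate: glass sample plate, 170 x 40 x 6 mm, 0.1 kg, lying label up, its middle on the balance's pan, turned any way round. Origin: centre of underside; x points to the frosted end, z up through the label face. Clear from x = -85 to +50 mm, frosted (matt, paler, small etched code on top) from +50 to +85 mm. Only the corner at x = +85, y = -20 mm has a notch, 8 x 8 mm; the three other corners are whole
- frost_mid (a point): middle of the frosted field on the plate's top face, 67.5 mm from the plate's centre towards the frosted end
- balance: fixed bench balance: white housing 200 x 160 x 36 mm with a display (top 39 mm above the bench), and a round steel pan, 84 mm diameter, 4 mm thick, on a 28 mm stem, pan top 60 mm above the bench, 24 mm over the housing. Origin: on the bench under the pan's axis; the housing reaches from x = -115 to +85 mm and y = -80 to +80 mm
- reader: fixed overhead code reader: black base 160 x 110 x 8 mm (x = -35 to +125 mm), an aluminium post 18 mm thick at x = +100 mm, 308 mm tall, and a grey head 54 x 50 x 46 mm held out from the post at 261 to 307 mm above the bench, with its round window looking straight down. Origin: on the bench straight under the window; x points from the window's axis to the post
- reader_window (a point): middle of the reader's downward window, 260 mm above the bench
- cover_plate: plain glass cover plate 170 x 40 x 6 mm lying on the bench, all clear, no notch: leave alone. Origin: centre of the underside
- bowl: steel bowl, 124 mm diameter, 50 mm high, on the bench: leave alone. Origin: centre of the underside
- jar: closed glass jar with a white cap, 60 mm diameter, 85 mm high, on the bench: leave alone. Origin: centre of the underside
There are look-alikes about, which are no part of the job. Leave any brown or orange look-alike of the plate alone. Several things look just like the scraper: the one meant starts nearest to the robot's base.

How it is judged:
By the outcome, as a careful person would: the job done as asked, in the order asked, and still so for the second after the job is handed in, while the arm keeps its last pose, push and grip.
It also fails if it takes over 61 s, if anything falls off the work surface, if the arm or the gripper's body presses on something with over 40 N, if the wrist force passes 120 N, or if a joint passes its speed limit or range.

## Working session

There is one attempt and no reset: what is moved stays moved. The work goes in short steps, each a Python script; the robot and the scene stay as the last script left them, time stands still between calls to the robot, and variables do not carry over. Pictures are saved under pics/ and viewed, at most 10 in all, crops included, and the job is handed in when it is done.

```bash
mkdir -p pics
cat > h.py <<'E'
import numpy as np, cv2
from bench import bot
from scipy.spatial.transform import Rotation as Rn
def cam(name,save=None):
    f=bot.grab_frame(name)
    if save: cv2.imwrite('pics/'+save,f['pixels'])
    return f
def w(f,p): return np.array(f['R']).T@(np.array(p)-np.array(f['t']))
def ray(f,uv,wrist=False):
    K=np.array(f['mtx']); 
    x=(uv[0]-K[0,2])/K[0,0]; y=(uv[1]-K[1,2])/K[1,1]
    if wrist:
        r=np.hypot(x,y); s=np.sinc(r/np.pi); d=np.array([x*s,y*s,np.cos(r)])
    else: d=np.array([x,y,1.])
    R=np.array(f['R']); return -R.T@np.array(f['t']), R.T@d
def onz(f,uv,z,wrist=False):
    o,d=ray(f,uv,wrist); return o+d*(z-o[2])/d[2]
def down(yaw): # tool down; tool y (closing) along world angle yaw+90 
    return (Rn.from_euler('z',yaw)*Rn.from_euler('x',np.pi)).as_quat()
E
python3 - <<'E'
from h import *
print(bot.grip_depth, bot.sense()['tcp_rot'])
for c in ['scene','side','wrist']:
    f=cam(c,c+'0.png')
    print(c,np.round(w(f,[0,0,0]),3))
    for q in ['scraper','block','plate','balance','reader','frost_mid','slot_mouth','scraper_tip','cover_plate','bowl','jar','scraper_grip','reader_window']:
        for d in bot.find_in(c,q)[:4]:
            print(' ',q,round(d['confidence'],2),np.round(w(f,d['location']),3))
print(bot.sense()['clock'])
E
```

```text
0.0187 [ 7.07111007e-01  7.07102027e-01 -4.76118605e-04 -7.22128139e-04]
scene [ 1.363 -0.477  0.922]
  scraper 0.81 [0.464 0.678 0.005]
  scraper 0.69 [ 0.523  0.156 -0.002]
  block 0.78 [0.594 0.366 0.053]
  plate 0.88 [ 0.297 -0.193  0.002]
  plate 0.75 [ 0.516 -0.015  0.065]
  plate 0.25 [ 0.592 -0.388  0.005]
  balance 0.59 [ 0.533 -0.046  0.033]
  balance 0.25 [0.596 0.366 0.049]
  reader 0.77 [ 0.587 -0.389  0.006]
  frost_mid 0.82 [ 0.516 -0.014  0.067]
  frost_mid 0.74 [0.23  0.33  0.006]
  frost_mid 0.66 [ 0.298 -0.19   0.002]
  slot_mouth 0.72 [0.594 0.369 0.051]
  slot_mouth 0.16 [ 0.759 -0.136  0.004]
  scraper_tip 0.92 [0.524 0.152 0.003]
  scraper_tip 0.23 [ 0.76  -0.139  0.003]
  cover_plate 0.82 [ 0.759 -0.139  0.003]
  bowl 0.87 [0.742 0.03  0.023]
  bowl 0.57 [0.524 0.152 0.002]
  jar 0.72 [0.733 0.171 0.056]
  scraper_grip 0.85 [0.465 0.676 0.001]
  scraper_grip 0.8 [ 0.524  0.155 -0.002]
  reader_window 0.87 [ 0.59  -0.386  0.005]
  reader_window 0.43 [ 0.758 -0.136  0.006]
side [ 0.415 -0.784  0.83 ]
  scraper 0.96 [0.516 0.15  0.001]
  scraper 0.86 [0.457 0.675
[... 705 characters left out ...]
001]
  reader_window 0.76 [ 0.565 -0.385  0.035]
wrist [0.577 0.076 0.374]
  scraper 0.79 [0.53  0.162 0.   ]
  scraper 0.16 [ 0.757 -0.097  0.009]
  plate 0.85 [0.216 0.234 0.004]
  plate 0.79 [ 0.515 -0.011  0.068]
  plate 0.78 [ 0.279 -0.178  0.006]
  plate 0.71 [0.529 0.157 0.005]
  balance 0.62 [0.51  0.012 0.036]
  reader 0.22 [ 0.52  -0.009  0.065]
  frost_mid 0.87 [ 0.517 -0.009  0.064]
  frost_mid 0.86 [0.219 0.235 0.008]
  frost_mid 0.77 [ 0.277 -0.176  0.007]
  slot_mouth 0.66 [0.532 0.161 0.005]
  scraper_tip 0.63 [0.528 0.158 0.003]
  cover_plate 0.68 [ 0.76  -0.094  0.007]
  bowl 0.93 [0.764 0.015 0.02 ]
  jar 0.82 [0.709 0.176 0.06 ]
  scraper_grip 0.85 [0.527 0.156 0.005]
2.1
```

View pics/scene0.png

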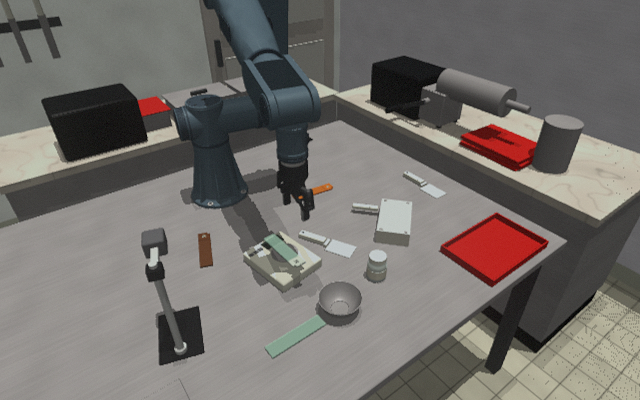

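View pics/wrist0.png

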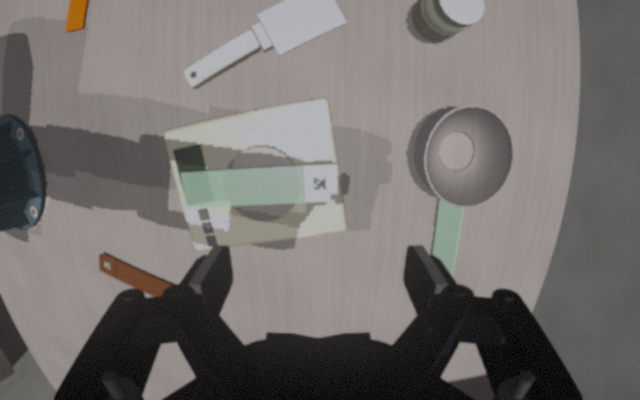

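The wrist view shows the scraper with its handle at (190,75) and blade at (305,20). The plate is over the pan with its frosted, labelled end at (320,183), pointing +x, and its clear end at (190,188). In the scene view the white block is at (395,220) with its spatula handle at (363,208), and the reader base is at (181,335) with the post on the side away from the robot. Next is a closer look from above the scraper and block.

Run:
```python
from h import *
f=cam('scene')
for uv in [(166,313),(199,309),(204,354),(160,361)]: print('base',np.round(onz(f,uv,.008),3))
print('head',np.round(onz(f,(153,240),.285),3))
q=bot.sense()['tcp_rot']
bot.goto([0.50,0.17,0.30],q)
f=cam('wrist','wrist1.png'); np.save('f1.npy',f,allow_pickle=True)
vis=f['pixels'].copy()
for q,z in [('scraper',.005),('block',.052),('plate',.066)]:
    for d in bot.silhouettes('wrist',q)[:3]:
        m=d['pixels'].astype(np.uint8)
        c=max(cv2.findContours(m,0,2)[0],key=cv2.contourArea); 
        P=np.array([onz(f,p[0],z,True)[:2] for p in c])
        r=cv2.minAreaRect((P*1000).astype(np.float32))
        print(q,round(d['confidence'],2),m.sum(),r)
        cv2.drawContours(vis,[c],-1,(0,0,255),1)
cv2.imwrite('pics/v1.png',vis)
print(bot.sense()['clock'])
```

```text
base [ 0.483 -0.383  0.008]
base [ 0.524 -0.304  0.008]
base [ 0.669 -0.35   0.008]
base [ 0.622 -0.446  0.008]
head [ 0.515 -0.362  0.285]
scraper 0.79 4032 ((506.4119873046875, 153.267578125), (204.16775512695312, 61.1756477355957), 26.9510498046875)
block 0.88 5786 ((598.4067993164062, 370.38299560546875), (123.21248626708984, 120.94963836669922), 41.05819320678711)
plate 0.92 2863 ((511.7234802246094, -10.391693115234375), (170.48513793945312, 46.530635833740234), 2.7160654067993164)
plate 0.61 2278 ((264.6496276855469, 292.0001220703125), (145.3366241455078, 37.894805908203125), 83.02428436279297)
3.1583
```

View pics/v1.png

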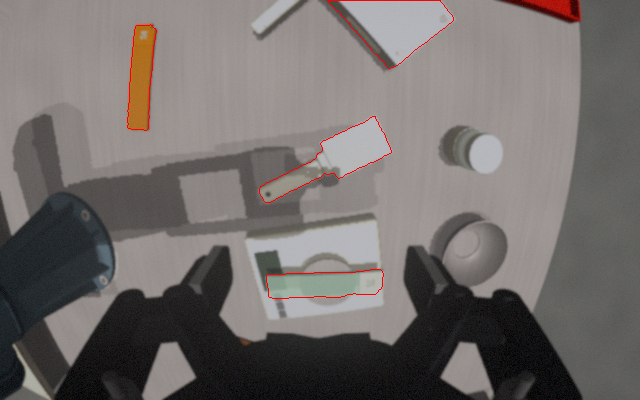

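The scraper lies at yaw of about 27° with its handle toward the robot, from (262,195) to blade tip (383,135). The block's front face shows at (330,0)-(388,68), so its slots point up-right at about 41°. I'll take one look straight above the block, then pick up the scraper.

```bash
python3 - <<'E'
from h import *
y=np.radians(41)
bot.goto([0.53,0.31,0.28],down(y))
f=cam('wrist','wrist2.png'); np.save('f2.npy',f,allow_pickle=True)
for d in bot.silhouettes('wrist','block')[:2]:
    m=d['pixels'].astype(np.uint8)
    c=max(cv2.findContours(m,0,2)[0],key=cv2.contourArea)
    P=np.array([onz(f,p[0],.052,True)[:2] for p in c])
    print(d['confidence'],m.sum(),cv2.minAreaRect((P*1000).astype(np.float32)))
# pick scraper
y=np.radians(26.95); u=np.array([np.cos(y),np.sin(y),0])
g=np.array([.5064,.1533,0])-.022*u
bot.grip(.060,60)
bot.goto([*g[:2],.12],down(y))
f=cam('wrist','wrist3.png'); np.save('f3.npy',f,allow_pickle=True)
for d in bot.silhouettes('wrist','scraper')[:2]:
    m=d['pixels'].astype(np.uint8)
    c=max(cv2.findContours(m,0,2)[0],key=cv2.contourArea)
    P=np.array([onz(f,p[0],.003,True)[:2] for p in c])
    print(d['confidence'],m.sum(),cv2.minAreaRect((P*1000).astype(np.float32)))
s=bot.sense();print(g,s['clock'],s['finger_gap'])
E
python3 -c "
import cv2,numpy as np
a=cv2.imread('pics/wrist2.png');b=cv2.imread('pics/wrist3.png')
cv2.imwrite('pics/w23.png',np.vstack([a[:300],b[:300]])[:, :])"
```

```text
0.66 15194 ((543.0392456054688, 369.1177673339844), (207.19586181640625, 191.5475311279297), 41.33504104614258)
0.57 11363 ((504.1702575683594, 152.0523681640625), (209.0977020263672, 61.51411437988281), 26.85987663269043)
[0.48678915 0.14332932 0.        ] 5.6833 0.059958115355014975
```

View pics/w23.png

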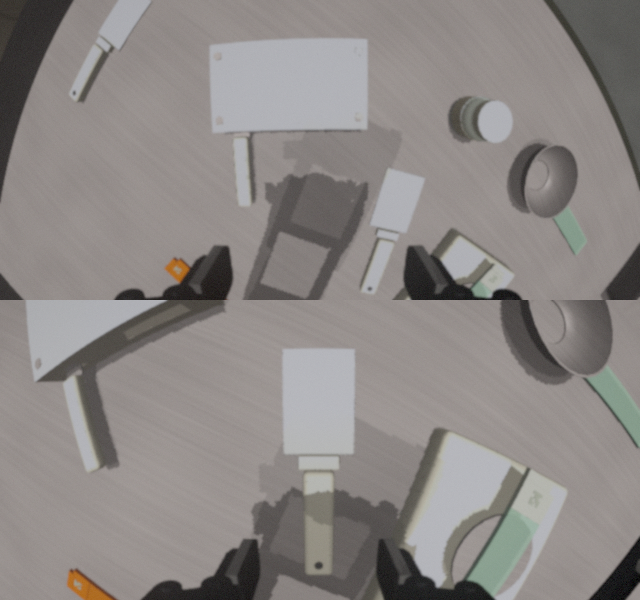

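Top half: the block's top face has corners (209,44), (367,39), (368,129), (212,132), and the spatula handle is at the left below it. Bottom half: the handle is centred between the fingers at column 319, with the blade tip at row 49 and columns 283-354.

Run:
```python
from h import *
from scipy.optimize import least_squares
f2=np.load('f2.npy',allow_pickle=True).item(); f3=np.load('f3.npy',allow_pickle=True).item()
g2=cv2.cvtColor(f2['pixels'],cv2.COLOR_BGR2GRAY)
c=cv2.cornerSubPix(g2,np.float32([[209,44],[367,39],[368,129],[212,132]]).reshape(-1,1,2),(5,5),(-1,-1),(3,40,.01)).reshape(-1,2)
print(c.tolist())
W=np.array([onz(f2,p,.052,True)[:2] for p in c]); print(W.round(4).tolist(),[np.linalg.norm(W[i]-W[(i+1)%4]).round(4) for i in range(4)])
L=np.array([[.055,.095],[.055,-.095],[-.055,-.095],[-.055,.095]])
def T(p,L): 
    R=np.array([[np.cos(p[2]),-np.sin(p[2])],[np.sin(p[2]),np.cos(p[2])]]); return L@R.T+p[:2]
r=least_squares(lambda p:(T(p,L)-W).ravel(),[.59,.37,.7]); print('block',r.x,np.degrees(r.x[2]),r.fun.round(4))
np.save('block.npy',r.x)
print('mouth',T(r.x,np.array([[-.055,-.035]])))
g3=cv2.cvtColor(f3['pixels'],cv2.COLOR_BGR2GRAY)
c=cv2.cornerSubPix(g3,np.float32([[283,49],[354,49],[354,154],[284,154]]).reshape(-1,1,2),(4,4),(-1,-1),(3,40,.01)).reshape(-1,2)
B=np.array([onz(f3,p,.0025,True)[:2] for p in c]);print(c.tolist(),B.round(4).tolist())
L=np.array([[.09,.03],[.09,-.03],[0,-.03],[0,.03]])
r=least_squares(lambda p:(T(p,L)-B).ravel(),[.5,.15,.47]); print('scraper',r.x,np.degrees(r.x[2]),r.fun.round(4))
np.save('scr.npy',r.x); print('grip',T(r.x,np.array([[-.032,0]])))
```

```text
[[209.27078247070312, 44.97674560546875], [366.69586181640625, 38.73957443237305], [366.37347412109375, 129.3300018310547], [211.99411010742188, 132.4058837890625]]
[[0.5579, 0.5085], [0.6839, 0.3661], [0.6011, 0.2931], [0.4753, 0.4356]] [np.float64(0.1901), np.float64(0.1105), np.float64(0.19), np.float64(0.1101)]
block [0.57956619 0.40083784 0.72357832] 41.45798371793281 [-0.     -0.     -0.0003 -0.0001  0.0002  0.0001  0.0001  0.    ]
mouth [[0.56151939 0.3381935 ]]
[[282.18572998046875, 48.32258224487305], [354.49530029296875, 48.903953552246094], [352.916259765625, 153.26588439941406], [283.8742980957031, 153.47840881347656]] [[0.5839, 0.2259], [0.6108, 0.1721], [0.5308, 0.1318], [0.5037, 0.1846]]
scraper [0.51716403 0.15818613 0.47010225] 26.934874826351077 [-0.0001 -0.0002  0.0002  0.0001  0.     -0.0003 -0.0001  0.0004]
grip [[0.48863533 0.14369086]]
```

Run:
```python
from h import *
s=np.load('scr.npy'); b=np.load('block.npy')
u=np.array([np.cos(s[2]),np.sin(s[2])]); g=s[:2]-.032*u
q=down(s[2])
bot.movel([*g,.05],ori=q)
print('hit',bot.movel([*g,.0035],vel=.06,guard=8)); print(bot.sense()['tool_pos'])
bot.grip(0,70); S=bot.sense(); print(S['finger_gap'],S['gripper_force'],S['tool_pos'])
z0=S['tool_pos'][2]; np.save('z0.npy',z0)
bot.movel([*g,z0+.09])
ub=np.array([np.cos(b[2]),np.sin(b[2])]); n=np.array([-ub[1],ub[0]])
m=b[:2]-.055*ub-.035*n
p=m-.16*ub
bot.goto([*p,z0+.09],down(b[2]))
bot.movel([*p,z0+.0235],vel=.1)
f=cam('wrist','wrist4.png'); np.save('f4.npy',f,allow_pickle=True)
S=bot.sense(); print(S['clock'],S['finger_gap'],S['ft_force'],S['wrist_torque'],S['tool_pos'],p)
```

```text
hit False
[0.48892824 0.14370045 0.00367869]
0.02433989581637092 69.62221384048462 [0.48922228 0.14371704 0.00419667]
9.7417 0.02395296161652073 [-0.23032434  0.03214878  0.29101958] [ 0.01157192 -0.02312701 -0.02907746] [0.44240222 0.23230582 0.02837077] [0.44160876 0.2322622 ]
```

View pics/wrist4.png

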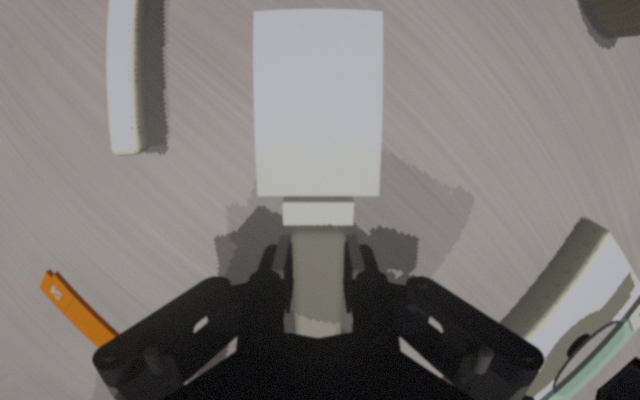

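The blade is held straight ahead with corners (253,11), (383,11), (380,195), (258,195). I'll fit its pose in the grip, including pitch and roll, correct for that and insert.

Run:
```python
from h import *
from scipy.optimize import least_squares
f=np.load('f4.npy',allow_pickle=True).item(); b=np.load('block.npy')
g=cv2.cvtColor(f['pixels'],cv2.COLOR_BGR2GRAY)
c=cv2.cornerSubPix(g,np.float32([[253,11],[383,11],[380,195],[258,195]]).reshape(-1,1,2),(4,4),(-1,-1),(3,40,.01)).reshape(-1,2)
L=np.array([[.09,.03,.0025],[.09,-.03,.0025],[0,-.03,.0025],[0,.03,.0025]])
K=np.array(f['mtx']);R=np.array(f['R']);t=np.array(f['t'])
def proj(X):
    C=X@R.T+t; r=np.hypot(C[:,0],C[:,1]); th=np.arctan2(r,C[:,2])
    return np.c_[K[0,0]*th*C[:,0]/r+K[0,2],K[1,1]*th*C[:,1]/r+K[1,2]]
def res(p): return (proj(Rn.from_euler('ZYX',p[3:]).apply(L)+p[:3])-c).ravel()
S=bot.sense();u=np.array([np.cos(b[2]),np.sin(b[2])])
r=least_squares(res,[*(S['tool_pos'][:2]+.032*u),.0235,b[2],0,0],x_scale=[.01]*3+[.1]*3)
print(c.tolist(),r.x,np.degrees(r.x[3:]),r.fun.round(2))
# in block frame relative to mouth
n=np.array([-u[1],u[0]]);m=b[:2]-.055*u-.035*n
d=r.x[:2]-m; print('along',d@u,'lat',d@n,'yaw err deg',np.degrees(r.x[3]-b[2]))
tp=S['tool_pos'][:2]-m; print('tcp along,lat',tp@u,tp@n)
z=Rn.from_quat(S['tcp_rot']).as_matrix();print(z.round(4).tolist())
```

```text
[[253.22894287109375, 10.97982120513916], [382.1025390625, 10.815260887145996], [378.2469787597656, 195.53952026367188], [257.40155029296875, 195.5948028564453]] [ 0.4658939   0.25264976  0.0242272   0.72349225 -0.00319374 -0.0012034 ] [41.45305266 -0.18298794 -0.06894972] [-0.06  0.04  0.06  0.05  0.07 -0.04 -0.07 -0.04]
along -0.12830170120879067 lat -0.0007991972029149241 yaw err deg -0.004931058100293229
tcp along,lat -0.15937646307528658 -0.0004926371876501044
[[0.7496, 0.6619, 0.0014], [0.6619, -0.7496, 0.0003], [0.0012, 0.0006, -1.0]]
```

Run:
```python
from h import *
b=np.load('block.npy'); z0=float(np.load('z0.npy'))
u=np.array([np.cos(b[2]),np.sin(b[2])]); n=np.array([-u[1],u[0]]); m=b[:2]-.055*u-.035*n
P=lambda a,z:[*(m+a*u+.0008*n),z]
st=lambda k:(lambda S:print(k,np.round([(S['tool_pos'][:2]-m)@u,(S['tool_pos'][:2]-m)@n,S['tool_pos'][2],*S['ft_force'],S['finger_gap'],S['clock']],4)))(bot.sense())
z=z0+.0228
bot.movel(P(-.155,z)); st('a')
print(bot.movel(P(-.045,z),vel=.08,guard=12)); st('b')
print(bot.movel(P(-.028,z),vel=.03,guard=10)); st('c')
f=cam('wrist','wrist5.png')
```

```text
a [-1.5420e-01  6.0000e-04  2.7600e-02 -9.7060e-01  6.2790e-01 -1.6530e+00
  2.4200e-02  9.9917e+00]
False
b [-4.54000e-02  9.00000e-04  2.69000e-02 -4.08800e-01 -1.14800e-01
 -6.49600e-01  2.42000e-02  1.15167e+01]
True
c [-3.40000e-02  1.10000e-03  2.61000e-02  6.19000e-01 -1.23000e-01
 -6.36600e-01  2.43000e-02  1.19667e+01]
```

Run:
```python
from h import *
b=np.load('block.npy'); z0=float(np.load('z0.npy'))
u=np.array([np.cos(b[2]),np.sin(b[2])]); n=np.array([-u[1],u[0]]); m=b[:2]-.055*u-.035*n
P=lambda a,z:[*(m+a*u+.0008*n),z]
st=lambda k:(lambda S:print(k,np.round([(S['tool_pos'][:2]-m)@u,(S['tool_pos'][:2]-m)@n,S['tool_pos'][2],*S['ft_force'],S['finger_gap'],S['clock']],4).tolist()))(bot.sense())
z=z0+.0228
print(bot.movel(P(-.029,z),vel=.02,guard=20)); st('d')
a=(np.array(bot.sense()['tool_pos'][:2])-m)@u
print(bot.movel(P(a,z-.006),vel=.02,guard=5)); st('e')
bot.grip(.034); st('f'); bot.grip(.06)
bot.movel(P(a,.11)); st('g')
bot.movel(P(a-.06,.14))
f=cam('wrist','wrist6.png'); np.save('f6.npy',f,allow_pickle=True); st('h')
```

```text
False
d [-0.0334, 0.0013, 0.0253, -10.1496, -10.8904, 3.8185, 0.0241, 12.4583]
True
e [-0.0335, 0.0011, 0.0242, -1.4162, -0.1371, 4.7349, 0.0241, 12.7167]
f [-0.0346, 0.0016, 0.0229, 0.444, 0.9394, -0.0626, 0.0337, 12.975]
g [-0.034, 0.001, 0.1093, -0.6461, -0.5913, -0.8201, 0.0603, 14.0833]
h [-0.0931, 0.0008, 0.1394, -0.3924, 0.3755, 0.5499, 0.0599, 14.7333]
```

View pics/wrist6.png

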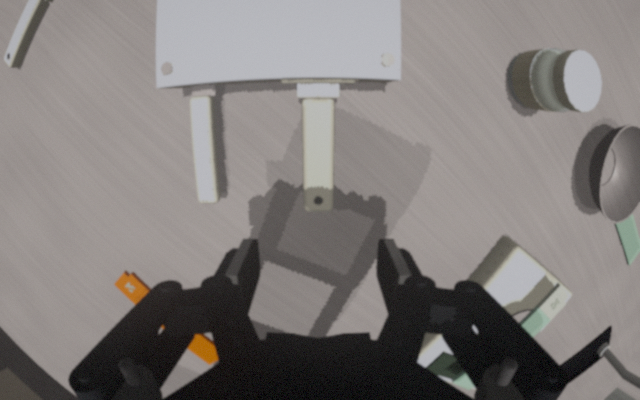

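The scraper sits in the wide slot with its neck at the block face (318,88) and its handle end at (318,208). I'll nudge the handle end to confirm it is fully home, then go over the plate and look.

Run:
```python
from h import *
b=np.load('block.npy')
u=np.array([np.cos(b[2]),np.sin(b[2])]); n=np.array([-u[1],u[0]]); m=b[:2]-.055*u-.035*n
P=lambda a,z:[*(m+a*u),z]
st=lambda k:(lambda S:print(k,np.round([(S['tool_pos'][:2]-m)@u,(S['tool_pos'][:2]-m)@n,S['tool_pos'][2],*S['ft_force'],S['finger_gap'],S['clock']],4).tolist()))(bot.sense())
bot.grip(0)
bot.movel(P(-.145,.09),vel=.25); bot.movel(P(-.145,.020),vel=.15); st('i')
print(bot.movel(P(-.118,.020),vel=.03,guard=8)); st('j')
bot.movel(P(-.15,.020)); bot.movel(P(-.15,.16),vel=.25)
bot.grip(.060,90)
y=np.radians(2.7)
bot.goto([.45,-.013,.19],down(y))
f=cam('wrist','wrist7.png'); np.save('f7.npy',f,allow_pickle=True); st('k')
for d in bot.silhouettes('wrist','plate')[:3]:
    mm=d['pixels'].astype(np.uint8)
    c=max(cv2.findContours(mm,0,2)[0],key=cv2.contourArea)
    Q=np.array([onz(f,p[0],.065,True)[:2] for p in c])
    print(d['confidence'],mm.sum(),cv2.minAreaRect((Q*1000).astype(np.float32)))
```

```text
i [-0.1438, -0.0004, 0.0209, 0.5333, -1.3289, 0.7479, -0.0003, 16.3917]
True
j [-0.126, 0.0003, 0.0195, -0.1923, -0.5935, 0.2689, 0.0, 17.0583]
k [-0.3154, -0.1886, 0.1898, 0.0118, 0.1339, -0.1753, 0.0601, 19.725]
0.89 1085 ((284.3785705566406, 260.5733337402344), (108.17122650146484, 38.73453140258789), 83.14911651611328)
0.8 1290 ((370.66925048828125, -164.94139099121094), (35.640098571777344, 61.60558319091797), 70.28761291503906)
0.58 8745 ((511.15631103515625, -11.501810073852539), (170.61105346679688, 40.47759246826172), 2.6604115962982178)
```

View pics/wrist7.png

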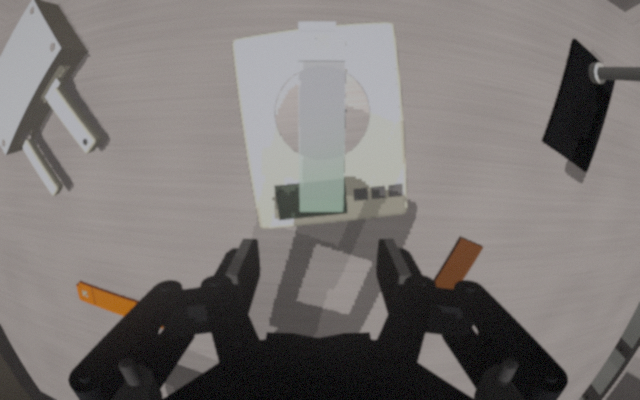

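The scraper and block are unchanged at the left (70,110). The plate is aligned with its clear green end at (322,212) toward the gripper and its frosted end at (318,30) pointing away. The reader base is at the right (580,105), and I'll measure it from nearer before grasping.

Run:
```python
from h import *
bot.goto([.38,-.27,.27],down(np.radians(-20)))
f=cam('wrist','wrist8.png'); np.save('f8.npy',f,allow_pickle=True)
for q in ['reader','reader_window']:
    for d in bot.find_in('wrist',q)[:2]: print(q,d['confidence'],w(f,d['location']))
print(w(f,[0,0,0]),bot.sense()['clock'])
```

```text
reader 0.82 [ 0.53215183 -0.36231072  0.00763827]
reader 0.69 [ 0.49553202 -0.05697678  0.03543206]
reader_window 0.92 [ 0.53060398 -0.36004848  0.00822685]
[ 0.45290601 -0.29380786  0.41252452] 21.0
```

View pics/wrist8.png

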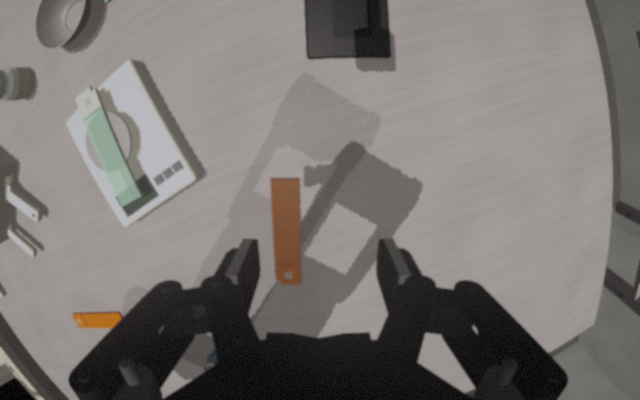

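This shows the front edge of the reader base, with corners (307,57) and (390,57). Those two corners fix the reader's pose, which I'll check against the known 110 mm width and the head's place in the scene and side views. The wrist camera also shows the plate undisturbed.

Run:
```python
from h import *
f=np.load('f8.npy',allow_pickle=True).item()
g=cv2.cvtColor(f['pixels'],cv2.COLOR_BGR2GRAY)
c=cv2.cornerSubPix(cv2.convertScaleAbs(g,alpha=1),np.float32([[307,57],[390,57]]).reshape(-1,1,2),(4,4),(-1,-1),(3,40,.01)).reshape(-1,2)
A=[onz(f,p,.008,True)[:2] for p in c]
e=A[0]-A[1]; n=e/np.linalg.norm(e); u=np.array([n[1],-n[0]])
mid=(A[0]+A[1])/2; o=mid+.035*u
print(c.tolist(),A,np.linalg.norm(e),'yaw',np.degrees(np.arctan2(u[1],u[0])),'origin',o)
np.save('reader.npy',[*o,np.arctan2(u[1],u[0])])
for cam_ in ['scene','side']:
    f=cam(cam_)
    K=np.array(f['mtx'])
    im=f['pixels'].copy()
    def pj(X): C=np.array(f['R'])@X+np.array(f['t']); return (K@C/C[2])[:2]
    box=[[a,b,z] for a in(-.027,.027) for b in(-.025,.025) for z in(.261,.307)]
    for X in box: cv2.circle(im,tuple(int(round(v*4)) for v in pj(np.array([*(o+X[0]*u+X[1]*n),X[2]]))),4,(0,0,255),-1,cv2.LINE_AA,2)
    base=[[-.035,.055],[-.035,-.055],[.125,-.055],[.125,.055],[.1,0]]
    for X in base: cv2.circle(im,tuple(int(round(v*4)) for v in pj(np.array([*(o+X[0]*u+X[1]*n),.008]))),4,(0,255,0),-1,cv2.LINE_AA,2)
    x,y=pj(np.array([*o,.15])).astype(int); x=np.clip(x,100,540);y=np.clip(y,100,300)
    cv2.imwrite(f'pics/{cam_}9.png',cv2.resize(im[y-100:y+100,x-100:x+100],(390,390)))
a,b=cv2.imread('pics/scene9.png'),cv2.imread('pics/side9.png'); cv2.imwrite('pics/ss9.png',np.hstack([a,b]))
```

```text
[[307.0351867675781, 58.03650665283203], [392.1528015136719, 54.185184478759766]] [array([ 0.50953525, -0.29887129]), array([ 0.47989227, -0.40558591])] 0.1107552092016765 yaw -15.524125089242702 origin [ 0.52843688 -0.36159614]
```

View pics/ss9.png

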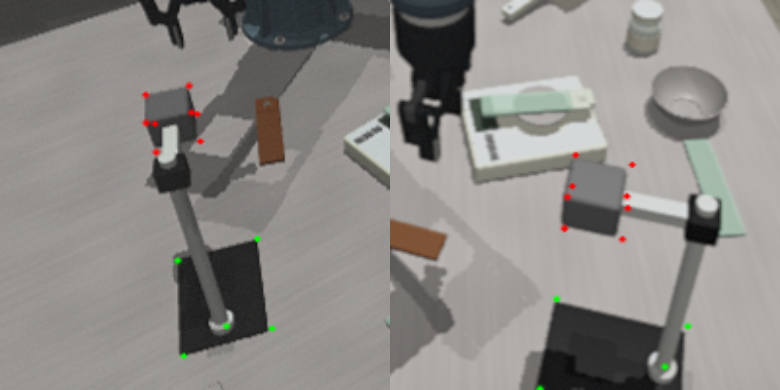

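The projected head (red) and base (green) points agree with both views within about 1-2 px. Now I'll grasp the plate by its clear end and carry it over.

```bash
python3 - <<'E'
from h import *
y=np.radians(2.66); u=np.array([np.cos(y),np.sin(y)])
g=np.array([.5112,-.0115])-.060*u
st=lambda k:(lambda S:print(k,np.round([*S['tool_pos'],*S['ft_force'],*S['wrist_torque'],S['finger_gap'],S['gripper_force'],S['clock']],4).tolist()))(bot.sense())
bot.goto([*g,.13],down(y)); 
print(bot.movel([*g,.047],vel=.07,guard=6)); st('d')
bot.grip(0,100); st('g')
bot.movel([*g,.06],vel=.03)
bot.movel([*g,.12],vel=.08); st('l')
r=np.load('reader.npy'); yr=np.radians(-16.5); v=np.array([np.cos(yr),np.sin(yr)])
tgt=r[:2]-.1275*v
bot.movel([*(tgt-.075*v),.113],vel=.12,ori=down(yr)); st('m')
bot.movel([*tgt,.112],vel=.08); bot.pause(.3); st('n')
print(tgt)
ims=[]
for c in ['scene','side','wrist']:
    f=cam(c,c+'10.png'); np.save(f'g_{c}.npy',f,allow_pickle=True); ims.append(f['pixels'])
    for d in bot.find_in(c,'frost_mid')[:3]: print(c,d['confidence'],w(f,d['location']))
E
python3 - <<'E'
import cv2,numpy as np
a,b,c=[cv2.imread(f'pics/{n}10.png') for n in('scene','side','wrist')]
s=lambda i,x,y:cv2.resize(i[y:y+145,x:x+200],(400,290),interpolation=2)
print(0)
cv2.imwrite('pics/f.png',np.vstack([np.hstack([s(a,80,200),s(b,170,180)]),np.hstack([cv2.resize(c,(400,250)),cv2.resize(b,(400,250))])]))
E
```

```text
False
d [0.4517, -0.0144, 0.0474, -0.0958, 0.6951, 0.0867, 0.028, 0.0031, 0.0113, 0.0597, 0.0, 23.5833]
g [0.4516, -0.0144, 0.0477, -1.9864, -0.126, 5.6816, 0.0848, 0.2167, 0.0078, 0.0374, 99.2905, 23.925]
l [0.4508, -0.0142, 0.1195, -0.1325, -0.0285, -0.3996, -0.0153, 0.0199, -0.0262, 0.0376, 100.04, 25.4083]
m [0.3344, -0.3038, 0.113, 0.5301, 0.3511, -1.0317, -0.0117, 0.0623, -0.0219, 0.0374, 100.0317, 28.1667]
n [0.406, -0.3254, 0.1121, -0.1274, -0.2418, -0.5983, 0.0407, 0.0873, -0.0312, 0.037, 100.0355, 29.5583]
[ 0.40618737 -0.32538418]
scene 0.92 [ 0.29752291 -0.19141319 -0.00089767]
scene 0.69 [0.2242091  0.28910269 0.00696525]
scene 0.65 [ 0.47421128 -0.34129196  0.13133384]
side 0.79 [ 0.47948685 -0.35089156  0.12826356]
side 0.74 [ 0.28499106 -0.19092371  0.00894615]
wrist 0.97 [0.22758495 0.27794342 0.007191  ]
wrist 0.61 [ 0.46479295 -0.34032821  0.12783   ]
wrist 0.61 [ 0.35575466 -0.20228236  0.01002421]
0
```

View pics/f.png

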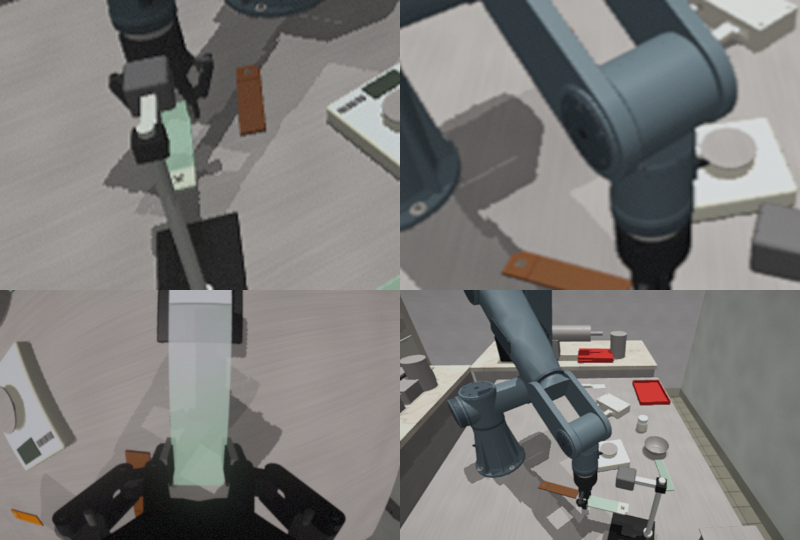

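The plate is held by its clear end, label up with the etched code visible at (180,178) in the top-left panel, under the reader head and touching nothing else. I'll check its level and position numerically.

Run:
```python
from h import *
from scipy.optimize import least_squares
F={c:np.load(f'g_{c}.npy',allow_pickle=True).item() for c in('scene','side','wrist')}
def proj(f,X,fe):
    K=np.array(f['mtx']);C=np.array(f['R'])@X+np.array(f['t'])
    if fe:
        r=np.hypot(C[0],C[1]);s=np.arctan2(r,C[2])/r; return np.array([K[0,0]*s*C[0]+K[0,2],K[1,1]*s*C[1]+K[1,2]])
    return (K@C/C[2])[:2]
yr=np.radians(-16.5); tcp=np.array([.406,-.3254])
def pt(x,y,pitch=0):  # level model, plate frame, top face; pitch about grip, + = frosted end down
    v=np.array([np.cos(yr),np.sin(yr)]);n=np.array([-v[1],v[0]])
    return np.array([*(tcp+(x+.06)*np.cos(pitch)*v+y*n),.131-(x+.06)*np.sin(pitch)])
f=F['wrist'];g=cv2.cvtColor(f['pixels'],cv2.COLOR_BGR2GRAY).astype(float)
g=cv2.GaussianBlur(g,(0,0),1)
for x in(-.02,0,.02,.035,.06,.07):
    out=[]
    for p in(0,np.radians(3)):
        out.append([proj(f,pt(x,s*.02,p),1).round(1).tolist() for s in(1,-1)])
    row=int(round(out[0][0][1])); row=max(row,2)
    d=np.abs(np.gradient(g[row])); m=[]
    for s in(0,1):
        c=int(out[0][s][0]); m.append(c-14+int(np.argmax(d[c-14:c+15])))
    print(x,out,'meas',m)
col=int(proj(f,pt(.05,0),1)[0]); d=np.gradient(g[:,col]); print('frost line pred',[proj(f,pt(.05,0,p),1)[1].round(1) for p in(0,.052)],'grad rows',np.argsort(-abs(d[:200]))[:6])
for c in('scene','side'):
    f=F[c]; h=f['pixels'].copy()
    for p,col in((0,(0,0,255)),(.07,(255,0,0))):
        print(c,[proj(f,pt(x,y,p),0).round(1).tolist() for x,y in((.0675,0),(.085,.02),(.05,.02))])
    for m in bot.silhouettes(c,'plate')[:4]:
        q=np.argwhere(m['pixels']); print(m['confidence'],q.min(0)[::-1],q.max(0)[::-1], cv2.boxPoints(cv2.minAreaRect(q[:,::-1].astype(np.float32))).round().tolist())
```

```text
-0.02 [[[273.8, 189.4], [368.7, 189.4]], [[274.5, 188.1], [367.9, 188.1]]] meas [271, 366]
0 [[[272.2, 142.2], [370.6, 142.3]], [[273.3, 141.4], [369.3, 141.4]]] meas [270, 368]
0.02 [[[271.1, 93.0], [371.7, 93.2]], [[272.6, 93.4], [370.0, 93.6]]] meas [269, 370]
0.035 [[[270.9, 56.2], [372.0, 56.4]], [[272.7, 58.1], [369.9, 58.3]]] meas [269, 371]
0.06 [[[271.3, -2.1], [371.4, -1.7]], [[273.5, 2.7], [368.9, 3.1]]] meas [270, 371]
0.07 [[[271.8, -23.7], [370.8, -23.3]], [[274.0, -17.6], [368.3, -17.3]]] meas [270, 371]
frost line pred [np.float64(19.3), np.float64(23.0)] grad rows [20 19 18 21 23 24]
scene [[169.4, 288.5], [178.0, 291.3], [177.1, 281.8]]
scene [[170.2, 290.9], [178.8, 294.0], [177.7, 283.9]]
0.91 [198 233] [212 268] [[197.0, 233.0], [211.0, 233.0], [212.0, 267.0], [199.0, 268.0]]
0.66 [293 184] [331 200] [[292.0, 194.0], [330.0, 183.0], [332.0, 190.0], [294.0, 202.0]]
0.62 [161 253] [177 294] [[160.0, 254.0], [174.0, 252.0], [179.0, 293.0], [166.0, 295.0]]
side [[357.1, 347.5], [366.7, 340.8], [350.3, 337.3]]
side [[356.6, 349.8], [366.1, 343.5], [350.0, 339.3]]
0.97 [300 329] [366 359] [[298.0, 346.0], [303.0, 327.0], [367.0, 342.0], [362.0, 361.0]]
0.63 [221 305] [285 333] [[220.0, 318.0], [224.0, 303.0], [286.0, 319.0], [282.0, 334.0]]
```

The plate is level within about 1°, and its measured edges and frost line match the plan to 1-2 px. The code sits under the window at a height of about 131 mm.

```bash
python3 -c "
from h import *
print(bot.sense()['finger_gap'],bot.sense()['clock']); print(bot.sign_off())"
```

```text
0.03734138623740622 29.9583
the job is handed in; nothing more can be done
None
```

The job was handed in at 30 s: the scraper was pushed home in the free wide slot and released, and the plate is held by its clear end, level and label up, with the middle of the frosted end under the reader window at about 131 mm; sign-off returned no verdict.

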